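# Pump up the vacuum foot of the microphone arm

## Task

The vacuum foot for the microphone arm has lost its suction: pump its spring plunger with full strokes, pushing the knob down from on top with the fingertips and letting it spring all the way back up each time, until the indicator pin beside it has popped fully out. Then leave the plunger up and move clear. Do not grip the knob, do not touch the pin, and leave the mug, can, figurine and mouse where they stand.

Things in the scene. Friction and masses are not known exactly. Their poses are not given: they have to be found in the camera images.
- foot: Vacuum foot, fixed to the desk: black rubber disc 172 mm across, 22 mm high; on it an aluminium pump barrel 68 mm across, top 80 mm above the desk (steel collar to 83); on the barrel's +x side a 45 mm high black block, out of which the pin rises; at +12 mm x, +57 mm y an empty steel arm socket 26 mm across, 56 mm high, thumbscrew to +85 mm y. Origin on the desk, on the axis of barrel and plunger; z up.
- plunger (a joint): Plunger, pushed straight down: 0 = fully up, 0.016 m = fully down on a hard stop. A spring pushes it up with 8 N at the top, 15.3 N at the bottom, and returns it at once when let go. A stroke is sure to count only if it goes down 12.5 mm or more and comes back within 2 mm of the top. The pin rises as the plunger comes back up, not on the way down.
- plunger_top (a point): Centre of the flat top of the black round plunger knob, on the axis of the barrel, 113 mm above the desk when up and 97 mm when down. The flat top is 44 mm across; z up.
- knob_skirt: The grip rim of the plunger knob, 48 mm across, from 5 to 12.5 mm below the knob's flat top (moves with it). It is not to be gripped. Its origin lies on the plunger's axis, at desk level with the plunger up.
- pin (a joint): How far the indicator pin is out: 0 = in (4 mm of it showing), 0.035 to 0.036 m = fully out. It starts between 0 and 16 mm; each full stroke raises it by about 9 mm (the first by anything up to about 13 mm), so two to four full strokes are needed. It stays put between strokes; strokes after it is fully out do nothing.
- pin_tip (a point): Centre of the top of the indicator pin, a plain upright steel rod 14 mm across, 55 mm along the foot's +x from the plunger's axis; its top is 49 mm above the desk when in and 84 to 85 mm when fully out.
- pin_rod: The indicator pin itself (see pin_tip); not to be touched. Its origin lies on the plunger's axis, at desk level with the pin in.
- mug: A white mug 80 mm across and 90 mm high, with a handle; loose; a bystander. Origin at the centre of its underside.
- can: A plain aluminium drink can 66 mm across and 105 mm high; loose; a bystander. Origin at the centre of its underside.
- figurine: A small grey toy figurine 48 mm across and 84 mm high; loose; a bystander. Origin at the centre of its underside.
- mouse: A black computer mouse 110 x 62 x 33 mm, long along its own x; loose; a bystander. Origin at the centre of its underside.
There are look-alikes about, which are no part of the job. Several things have the shape of the foot; the one meant has the colours described above.

How it is judged (in metres and radians):
On the way, in this order (a step that is already met when the one before it is completed fails the run):
1. the plunger is pushed fully down (value of joint plunger above 0.0125 m).
2. the plunger is back up (value of joint plunger below 0.002 m).
3. the plunger is pushed fully down again (value of joint plunger above 0.0125 m).
4. the pin is fully out and the plunger is back up (value of joint pin above 0.033 m and value of joint plunger below 0.002 m), for 0.2 s.
At the end, for the whole second after the job is handed in: The pin is out by more than 33 mm (fully out is 35 to 36), the plunger is up within 2 mm after at least two strokes of 12.5 mm or more, and the mug, can, figurine and mouse stand at rest, upright (within 0.15 rad), within 20 mm of where they were (all of step 4 and distance of each of mug, can, figurine, mouse from where it was at the start of the episode below 0.02 m and angle between each of mug, can, figurine, mouse's own z axis and vertical below 0.15 rad and linear speed of each of mug, can, figurine, mouse below 0.02 m/s); the robot touches nothing.
It fails at once if the indicator pin is touched (contact force between any of the fingers, the arm and pin_rod above 1 N).
It fails at once if the knob is gripped by its rim (contact force between the fingers and knob_skirt above 3 N).
It fails at once if a bystander is lifted (height (world z) of any of mug, can, figurine, mouse above 0.02 m).
It fails at once if a bystander is pushed away (distance of any of mug, can, figurine, mouse from where it was at the start of the episode above 0.03 m).
It also fails if it takes over 48 s, if anything falls off the work surface, if the arm or the gripper's body presses on something with over 40 N, if the wrist force passes 120 N, or if a joint passes its speed limit or range.

## Robot

A 6-joint arm with a two-finger parallel gripper is mounted at the origin on the work surface. World frame = base frame: x ahead of the robot, y to its left, z up, the work surface at z = 0. Lengths are in m, angles in degrees, forces in N, time in s.
With the tool pointing down it reaches from about 0.4 to 0.825 m from the base axis. Payload 7 kg.
Tool frame: the origin (TCP) lies on the centre line of the jaws, within the pads' length; the fingertips stand 11 mm ahead of it and the grasp point (between the pads) lies 8 mm behind it; z points along the fingers, y is the direction in which the jaws open and shut (so a half turn about z gives the same grasp; the last joint's range is limited). The gripper opens to 88 mm and grips with 3 to 60 N. Pads are 19 mm wide; open, the fingers measure 130 mm over their backs; the gripper's body (78 mm by 193 mm) begins 47 mm behind the grasp point.
Start: joints at [93.57, 20.546, 0.682, 0, -70.136, -16.507], TCP at [0.151, 0.658, 0.238] pointing down, gripper open.
Joint ranges: [-176.03, 176.03], [-82.01, 121.73], [-58.28, 71.71], [-173.87, 95.51], [-174.79, -0.11], [-173.66, 173.66]. Speed limits (degrees/s): [136.94, 136.94, 172.46, 180, 180, 180].

## Interface

Orientations are given as [roll, pitch, yaw] about the fixed x, y, z axes, in that order (R = Rz(yaw) Ry(pitch) Rx(roll)).
In Python, from plant import ctrl, cams, order gives the robot as it stands.
- The arm moves only by the tool jog_arm, never from a script. Its argument "motion" is a list of rows, each an object with "offset": the shift along the tool's x, y, z in mm, a list of three; "roll": the turn about the tool's z in rad; "hand": the finger opening in mm, from 0 to 87.6. A call has 1 to 20 rows; each row is the pose to reach, as a shift and turn from the pose commanded when the call began, along the tool's axes at that moment; what a row does not reach only later rows make up. A row lasts 1/12 s, in which the tool goes at most 41.7 mm and 7.16 degrees, less where a joint would pass 70% of its speed; a pose out of reach is approached as far as the arm can. A call with a gripper value outside its range is refused whole. The fingers move at their own pace and stop on an object; the grip force is fixed at half the most. Time passes only in rows, so rows that repeat a pose let the fingers close. It gives the time, the measured TCP pose, the force and the opening at its end, in the units of the state.
- ctrl.get_obs(): the state, without advancing time (a new reading comes with each control period).
- cams.snapshot(name): name is "scene" or "top" or "wrist"; returns a dict with "img" (420x560x3 uint8, red, green, blue), "K" (3x3 intrinsics, pixels), "cam_to_world" (4x4, takes a point from camera to world coordinates); the wrist camera has in their place "T_tool_cam" (4x4, takes a point from camera to tool coordinates, whose origin is the TCP and whose axes are the flange's). Camera axes: x right, y down, z forward; pixel columns grow to the right and rows downward; lengths in m; the calibration is good to about 2 mm. A picture is of the moment at which its call begins: read the wrist's pose just before it. There is no depth.
- order.close_job(): hands the job in, once; it reports no verdict.
The state is a dict: "clock": time; "joint_pos": joint angles; "qvel": joint speeds; "tau": joint torques, N m; "tool_pos": TCP position; "orientation": TCP orientation; "force": force on the tool from outside, world axes, zero at the start; "moment": the same for the moment, N m; "opening": finger opening in m.
Only numpy, scipy, OpenCV 4.12 (cv2) and the standard library are available. Lean on these libraries where they do the work, as an engineer would, in place of code of your own. Each camera call takes 0.05 s, during which the arm holds its last target. There are 200 camera calls.

## Working session

There is one attempt and no reset: what is moved stays moved. The work goes in short steps, Python scripts to look and compute and a tool call to move; the robot and the scene stay as the last step left them, time stands still between calls to the robot, and variables do not carry over. Pictures are saved under pics/ and viewed, about 8 in all and at most 12, crops included, and the job is handed in when it is done.

Besides the shell and the picture viewer there is one more tool, called after ">>>" as name(argument=value, ...) on one line, values as JSON. jog_arm: Moves the arm, as the interface text tells. Its arguments: {"type":"object","properties":{"motion":{"type":"array"}},"required":["motion"]}

```bash
mkdir -p pics
python3 - <<'E'
from plant import ctrl,cams
import cv2,numpy as np,pickle
o=ctrl.get_obs();print(o)
for n in ("scene","top"):
    s=cams.snapshot(n);pickle.dump(s,open(n+".pkl","wb"));cv2.imwrite(f"pics/{n}0.png",s["img"][...,::-1]);print(n,s["K"],s["cam_to_world"])
E
```

```text
{'clock': 0.0, 'joint_pos': array([ 9.35662955e+01,  2.05916665e+01,  6.34519010e-01, -1.91525678e-02,
       -7.01343657e+01, -1.65068710e+01]), 'qvel': array([ 0.00433306,  0.0669656 , -0.00098099,  0.0210468 , -0.01212271,
       -0.02026568]), 'tau': array([ 4.82715659e-04, -5.82709765e+01,  2.93049985e+01,  6.99693114e+00,
        6.85519277e-03, -1.65815354e-04]), 'tool_pos': array([0.15108409, 0.6574089 , 0.23662875]), 'orientation': array([ 1.79907142e+02, -8.74148741e-03, -1.29470912e+01]), 'force': array([ 0.34029174, -0.44818958, -0.18421183]), 'moment': array([-0.02631472,  0.00243615, -0.00216669]), 'opening': 0.08746145548340914}
scene [[511.87160961   0.         280.03679259]
 [  0.         511.87160961 208.81423501]
 [  0.           0.           1.        ]] [[ 0.69018949  0.62017271 -0.3728596   0.90664245]
 [ 0.72359416 -0.59651931  0.34724084 -0.2960516 ]
 [-0.00706865 -0.50946101 -0.86046471  0.9803663 ]
 [ 0.          0.          0.          1.        ]]
top [[483.89027228   0.         280.32723333]
 [  0.         483.89027228 214.43631424]
 [  0.           0.           1.        ]] [[-0.02851005 -0.99524359  0.09315242  0.46736404]
 [-0.99939603  0.03023266  0.01713358  0.05178206]
 [-0.01986833 -0.09260768 -0.99550443  1.03768024]
 [ 0.          0.          0.          1.        ]]
```

View pics/scene0.png

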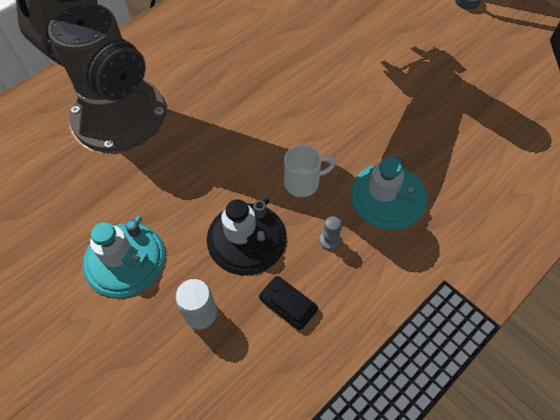

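View pics/top0.png

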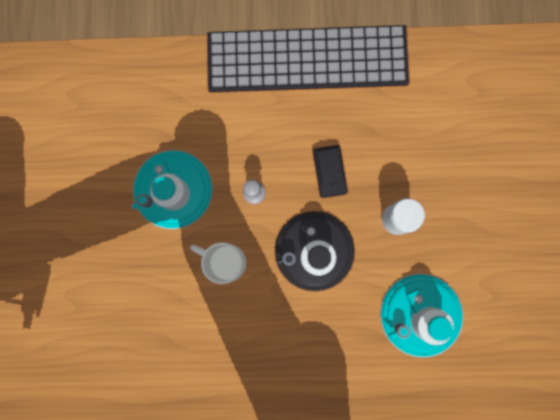

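Three things have the foot's shape. In the scene picture they are teal (122,255), black (245,235) and teal (390,192); in the top picture, teal (422,315), black (315,250) and teal (172,188). The black disc with the aluminium barrel and black knob fits the description, so I'll confirm it with a crop.

Run:
```python
import cv2,numpy as np,pickle
a=pickle.load(open("scene.pkl","rb"))["img"][180:280,195:295,::-1]
b=pickle.load(open("top.pkl","rb"))["img"][200:300,265:365,::-1]
cv2.imwrite("pics/c1.png",np.hstack([cv2.resize(i,(400,400),interpolation=cv2.INTER_CUBIC) for i in (a,b)]))
```

```text
(no output)
```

View pics/c1.png

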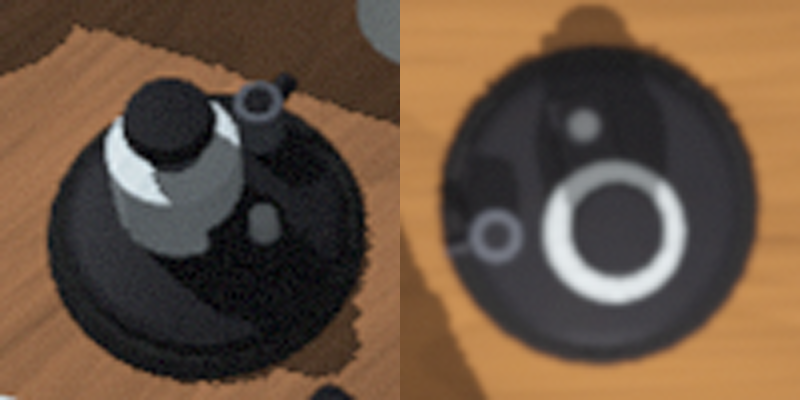

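The crop confirms it: black disc, aluminium barrel, black knob. Knob centres are about (237,208.8) in the scene picture and (318.5,257.3) in the top one. In the top picture the pin is at (310.8,231.3) and the socket at (288.8,259).

```bash
cat > h.py <<'E'
import numpy as np,pickle
def ray(s,u,v):
    T=s["cam_to_world"];d=T[:3,:3]@np.linalg.solve(s["K"],[u,v,1]);return T[:3,3],d
def atz(s,u,v,z):
    p,d=ray(s,u,v);return p+d*(z-p[2])/d[2]
E
python3 - <<'E'
from h import *
from plant import ctrl
from scipy.spatial.transform import Rotation as R
S,T=[pickle.load(open(n+".pkl","rb")) for n in("scene","top")]
k1=atz(S,237,208.8,.113);k2=atz(T,318.5,257.3,.113);print("knob",k1,k2)
pin=atz(T,310.8,231.3,.055);so=atz(T,288.8,259,.056);print("pin",pin,"sock",so)
for n,z,u,v in(("mug",.09,223,262),("can",.105,409,214),("fig",.084,253,187),("mouse",.033,330,171),("tealL",.113,166,186),("tealR",.113,441,328)):print(n,atz(T,u,v,z))
k=(k1+k2)/2;d=pin-k;print("foot yaw",np.degrees(np.arctan2(d[1],d[0])),np.hypot(*d[:2]))
o=ctrl.get_obs();Rt=R.from_euler("xyz",o["orientation"],degrees=True)
print(Rt.as_matrix().round(3));print("tool-frame delta mm to knob",Rt.inv().apply(k-o["tool_pos"])*1000)
E
```

```text
knob [ 0.47197274 -0.00713041  0.113     ] [ 0.46988737 -0.00251351  0.113     ]
pin [0.52305598 0.00780706 0.055     ] sock [0.46833817 0.05414613 0.056     ]
mug [0.46613787 0.18274567 0.09      ]
can [ 0.54795487 -0.17996213  0.105     ]
fig [0.61313745 0.12106589 0.084     ]
mouse [ 0.64973198 -0.03776614  0.033     ]
tealL [0.61598482 0.28777469 0.113     ]
tealR [ 0.33199332 -0.22604083  0.113     ]
foot yaw 13.619131591785612 0.053633986255946904
[[ 0.975 -0.224 -0.   ]
 [-0.224 -0.975 -0.002]
 [ 0.     0.002 -1.   ]]
tool-frame delta mm to knob [460.05429939 573.60395374 124.65014593]
```

>>> jog_arm(motion=[{"offset": [30,23,0],"roll": 0,"hand": 0},{"offset": [60,46,0],"roll": 0,"hand": 0},{"offset": [90,69,0],"roll": 0,"hand": 0},{"offset": [120,92,0],"roll": 0,"hand": 0},{"offset": [150,115,0],"roll": 0,"hand": 0},{"offset": [180,138,0],"roll": 0,"hand": 0},{"offset": [210,161,0],"roll": 0,"hand": 0},{"offset": [240,184,0],"roll": 0,"hand": 0},{"offset": [270,207,0],"roll": 0,"hand": 0},{"offset": [300,230,0],"roll": 0,"hand": 0},{"offset": [320,262,0],"roll": 0,"hand": 0},{"offset": [338,296,0],"roll": 0,"hand": 0},{"offset": [355,330,0],"roll": 0,"hand": 0},{"offset": [372,364,0],"roll": 0,"hand": 0},{"offset": [389,398,0],"roll": 0,"hand": 0},{"offset": [406,432,0],"roll": 0,"hand": 0},{"offset": [422,466,0],"roll": 0,"hand": 0},{"offset": [438,490,0],"roll": 0,"hand": 0},{"offset": [446,510,0],"roll": 0,"hand": 0},{"offset": [450,520,0],"roll": 0,"hand": 0}])

```text
clock: 1.77
tool_pos: [0.4732, 0.048, 0.2373]
orientation: [180.0, 0.0, -13.1]
force: [-0.3, -0.4, -0.2]
opening: 0.0005
```

```bash
cat >> h.py <<'E'
def wrist(name):
    from plant import ctrl,cams
    import cv2
    from scipy.spatial.transform import Rotation as R
    o=ctrl.get_obs();s=cams.snapshot("wrist");T=np.eye(4);T[:3,:3]=R.from_euler("xyz",o["orientation"],degrees=True).as_matrix();T[:3,3]=o["tool_pos"]
    s["cam_to_world"]=T@s["T_tool_cam"];s["o"]=o;pickle.dump(s,open(name+".pkl","wb"));cv2.imwrite(f"pics/{name}.png",s["img"][...,::-1])
    print(o["clock"],o["tool_pos"],o["orientation"],o["opening"],o["force"],s["T_tool_cam"])
E
python3 -c "
from h import *
wrist('w1')"
```

```text
1.7667 [0.47318067 0.04796944 0.23731542] [ 1.79973978e+02  3.13751941e-02 -1.30590766e+01] 0.0005211846105665913 [-0.25215718 -0.37998714 -0.16314096] [[-1.62744210e-04 -9.66701119e-01 -2.55908029e-01  6.82257779e-02]
 [ 9.99999961e-01 -9.96722834e-05 -2.59432642e-04 -7.41942469e-04]
 [ 2.25286888e-04 -2.55908061e-01  9.66701098e-01 -1.47139879e-01]
 [ 0.00000000e+00  0.00000000e+00  0.00000000e+00  1.00000000e+00]]
```

View pics/w1.png

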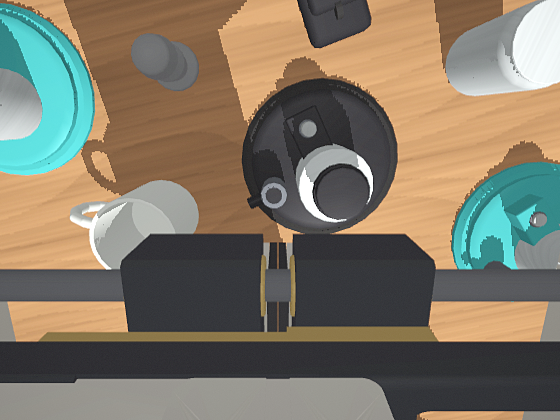

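The wrist view shows the black foot with its knob top at about (342,191), pin top (308,128) and socket (273,195). I'll measure from here and check the finger geometry.

Run:
```python
from h import *
import cv2
from scipy.spatial.transform import Rotation as R
W=pickle.load(open("w1.pkl","rb"))
T=np.linalg.inv(W["T_tool_cam"])
for p in ([9.5,0,11],[9.5,21,11],[9.5,-21,11],[9.5,21,-40],[9.5,-21,-40],[-9.5,21,11]):
    q=W["K"]@(T[:3,:3]@(np.array(p)/1e3)+T[:3,3]);print(p,(q[:2]/q[2]).round(0))
k=atz(W,342,191,.113);print("knob",k)
for z in (.05,.055,.06,.065):
    p=atz(W,308,128,z);d=p-k;print("pin",z,p,np.hypot(*d[:2]),np.degrees(np.arctan2(d[1],d[0])))
print("sock",atz(W,273,195,.056)-k)
c=W["img"][60:260,230:430,::-1];cv2.imwrite("pics/w1c.png",cv2.resize(c,(600,600),interpolation=cv2.INTER_CUBIC))
```

```text
[9.5, 0, 11] [279. 241.]
[9.5, 21, 11] [322. 241.]
[9.5, -21, 11] [236. 241.]
[9.5, 21, -40] [341. 293.]
[9.5, -21, -40] [219. 293.]
[-9.5, 21, 11] [321. 277.]
knob [ 0.4715771  -0.00430249  0.113     ]
pin 0.05 [0.52305883 0.00741846 0.05      ] 0.05279913985672786 12.826009279279331
pin 0.055 [0.52331068 0.00780577 0.055     ] 0.053131655619959514 13.172965418195346
pin 0.06 [0.52356252 0.00819308 0.06      ] 0.053466095414355624 13.51559344788379
pin 0.065 [0.52381437 0.00858038 0.065     ] 0.05380242336017309 13.853949801625486
sock [-0.00302118  0.05855736 -0.057     ]
```

View pics/w1c.png

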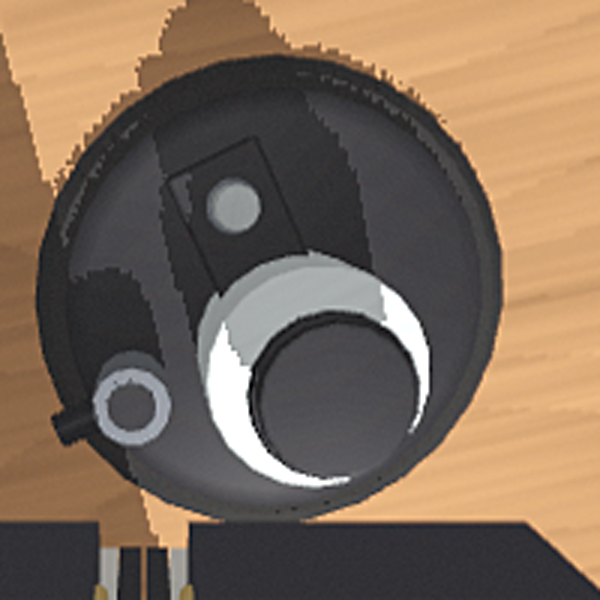

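>>> jog_arm(motion=[{"offset": [5,26,0],"roll": 0,"hand": 0},{"offset": [10,52,0],"roll": 0,"hand": 0},{"offset": [10,52,30],"roll": 0,"hand": 0},{"offset": [10,52,60],"roll": 0,"hand": 0},{"offset": [10,52,85],"roll": 0,"hand": 0},{"offset": [10,52,100],"roll": 0,"hand": 0},{"offset": [10,52,100],"roll": 0,"hand": 0},{"offset": [10,52,100],"roll": 0,"hand": 0}])

```text
clock: 2.48
tool_pos: [0.4711, -0.0023, 0.1373]
orientation: [179.9, 0.1, -12.9]
force: [-0.1, -0.3, 0.4]
opening: 0.0004
```

Run:
```python
from h import *
import cv2
from plant import cams,ctrl
a=[]
for n,r in(("scene",(slice(150,300),slice(160,320))),("wrist",(slice(60,300),slice(150,410)))):
    s=cams.snapshot(n);a.append(cv2.resize(s["img"][r][...,::-1],(400,375),interpolation=cv2.INTER_CUBIC))
cv2.imwrite("pics/a1.png",np.hstack(a));print(ctrl.get_obs()["tool_pos"])
```

```text
[ 0.47224407 -0.00199649  0.13872002]
```

View pics/a1.png

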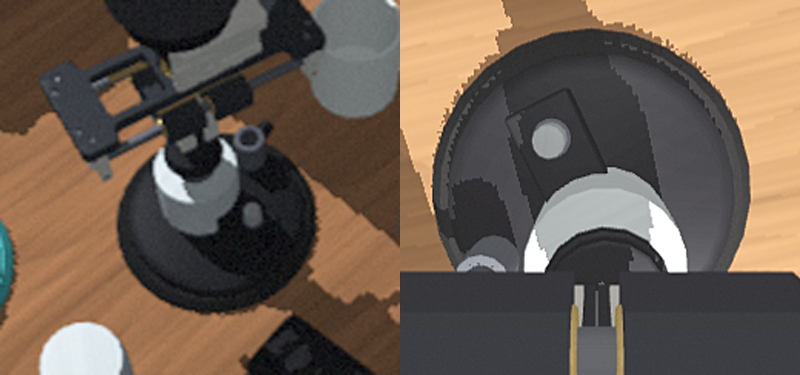

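The fingertips are centred over the knob to about 2 mm, with the body well clear. Next is the first press, watching force and depth.

>>> jog_arm(motion=[{"offset": [0,2,7],"roll": 0,"hand": 0},{"offset": [0,2,13],"roll": 0,"hand": 0},{"offset": [0,2,18],"roll": 0,"hand": 0},{"offset": [0,2,23],"roll": 0,"hand": 0},{"offset": [0,2,27],"roll": 0,"hand": 0},{"offset": [0,2,30],"roll": 0,"hand": 0},{"offset": [0,2,30],"roll": 0,"hand": 0},{"offset": [0,2,30],"roll": 0,"hand": 0},{"offset": [0,2,30],"roll": 0,"hand": 0}])

```text
clock: 3.33
tool_pos: [0.4716, -0.0043, 0.1087]
orientation: [-180.0, -0.1, -12.9]
force: [-5.1, 1.0, 13.7]
opening: 0.0005
```

>>> jog_arm(motion=[{"offset": [0,0,2],"roll": 0,"hand": 0},{"offset": [0,0,3],"roll": 0,"hand": 0},{"offset": [0,0,3],"roll": 0,"hand": 0},{"offset": [0,0,3],"roll": 0,"hand": 0}])

```text
clock: 3.67
tool_pos: [0.4718, -0.0044, 0.108]
orientation: [-180.0, -0.2, -12.9]
force: [-15.7, 3.6, 41.5]
opening: 0.0005
```

The force jump to 41 N shows the plunger is on its hard stop. Now I'll release it and check the pin.

>>> jog_arm(motion=[{"offset": [0,0,-8],"roll": 0,"hand": 0},{"offset": [0,0,-16],"roll": 0,"hand": 0},{"offset": [0,0,-25],"roll": 0,"hand": 0},{"offset": [0,0,-33],"roll": 0,"hand": 0},{"offset": [0,0,-33],"roll": 0,"hand": 0},{"offset": [0,0,-33],"roll": 0,"hand": 0}])

```text
clock: 4.17
tool_pos: [0.471, -0.0045, 0.1377]
orientation: [-180.0, -0.0, -13.0]
force: [-0.3, 0.0, -0.4]
opening: 0.0005
```

```bash
cat > look.py <<'E'
import sys
from h import *
import cv2
from plant import cams,ctrl
a=[]
for n,r in(("scene",(slice(170,280),slice(190,300))),("wrist",(slice(60,300),slice(150,390)))):
    s=cams.snapshot(n);a.append(cv2.resize(s["img"][r][...,::-1],(400,400),interpolation=cv2.INTER_CUBIC))
cv2.imwrite(f"pics/{sys.argv[1]}.png",np.hstack(a));print(ctrl.get_obs()["tool_pos"])
E
python3 look.py a2
```

```text
[ 0.47056153 -0.00469558  0.13702902]
```

View pics/a2.png

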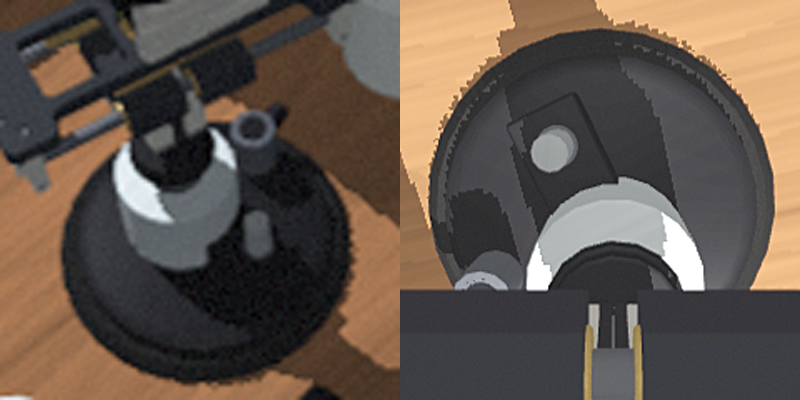

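The pin has risen and its rod is now showing at about (258,235) in the left crop. Two more full strokes.

>>> jog_arm(motion=[{"offset": [0,0,10],"roll": 0,"hand": 0},{"offset": [0,0,18],"roll": 0,"hand": 0},{"offset": [0,0,25],"roll": 0,"hand": 0},{"offset": [0,0,32],"roll": 0,"hand": 0},{"offset": [0,0,32],"roll": 0,"hand": 0},{"offset": [0,0,32],"roll": 0,"hand": 0},{"offset": [0,0,20],"roll": 0,"hand": 0},{"offset": [0,0,5],"roll": 0,"hand": 0},{"offset": [0,0,0],"roll": 0,"hand": 0},{"offset": [0,0,0],"roll": 0,"hand": 0},{"offset": [0,0,10],"roll": 0,"hand": 0},{"offset": [0,0,18],"roll": 0,"hand": 0},{"offset": [0,0,25],"roll": 0,"hand": 0},{"offset": [0,0,32],"roll": 0,"hand": 0},{"offset": [0,0,32],"roll": 0,"hand": 0},{"offset": [0,0,32],"roll": 0,"hand": 0},{"offset": [0,0,20],"roll": 0,"hand": 0},{"offset": [0,0,5],"roll": 0,"hand": 0},{"offset": [0,0,0],"roll": 0,"hand": 0},{"offset": [0,0,0],"roll": 0,"hand": 0}])

```text
clock: 5.93
tool_pos: [0.4711, -0.0045, 0.1375]
orientation: [-180.0, -0.0, -12.9]
force: [0.3, -0.5, -0.5]
opening: 0.0001
```

```bash
python3 look.py a3
```

```text
[ 0.47018567 -0.00477418  0.1362731 ]
```

View pics/a3.png

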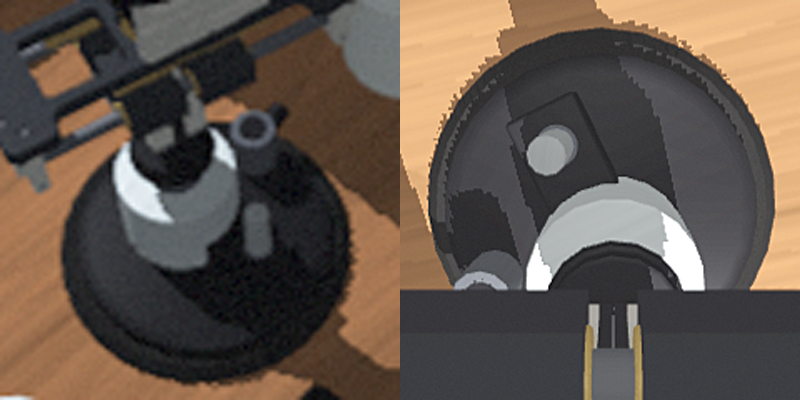

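```bash
cat > pz.py <<'E'
from h import *
from scipy.optimize import minimize_scalar
def pz(s,u,v,xy=(.5245,.0082)):
    f=lambda z:np.hypot(*(atz(s,u,v,z)[:2]-xy));r=minimize_scalar(f,bounds=(.04,.12),method="bounded");return r.x,r.fun
E
python3 - <<'E'
from pz import *
S=pickle.load(open("scene.pkl","rb"));k=110/400
for y in (212,218,210): print(y,pz(S,190+258*k,170+(y+6)*k))
print("start",pz(S,195+264/4,180+212/4), pz(S,195+264/4,180+216/4))
wrist('w2');W=pickle.load(open("w2.pkl","rb"))
for u,v in((237,151.8),(238,150)):print(pz(W,u,v))
E
```

```text
212 (np.float64(0.07592707250775334), np.float64(0.0010716496126154532))
218 (np.float64(0.06895606060914379), np.float64(0.001345403891060109))
210 (np.float64(0.07823466928170147), np.float64(0.00098110283317385))
start (np.float64(0.06295829345103167), np.float64(0.0014792935082993063)) (np.float64(0.0586513936812143), np.float64(0.0016480821137214684))
6.0333 [ 0.47018567 -0.00477418  0.1362731 ] [ 1.79961462e+02  9.25579298e-02 -1.29606616e+01] 0.00032580887453658336 [ 0.69564325  0.08399937 -0.42541369] [[-1.62636773e-04 -9.66701210e-01 -2.55907687e-01  6.82270523e-02]
 [ 9.99999962e-01 -9.98158962e-05 -2.58470624e-04 -7.42990670e-04]
 [ 2.24320210e-04 -2.55907719e-01  9.66701189e-01 -1.47139381e-01]
 [ 0.00000000e+00  0.00000000e+00  0.00000000e+00  1.00000000e+00]]
(np.float64(0.08572345832251174), np.float64(0.001595044806000778))
(np.float64(0.07803727325906101), np.float64(0.0011991814180983946))
```

The pin top measures 78 to 85 mm, which is too uncertain to call. Extra strokes do no harm, so I'll make two more, slower ones.

>>> jog_arm(motion=[{"offset": [0,0,10],"roll": 0,"hand": 0},{"offset": [0,0,20],"roll": 0,"hand": 0},{"offset": [0,0,28],"roll": 0,"hand": 0},{"offset": [0,0,33],"roll": 0,"hand": 0},{"offset": [0,0,33],"roll": 0,"hand": 0},{"offset": [0,0,33],"roll": 0,"hand": 0},{"offset": [0,0,33],"roll": 0,"hand": 0}])

```text
clock: 6.67
tool_pos: [0.4716, -0.0046, 0.1079]
orientation: [180.0, -0.1, -12.8]
force: [-19.3, 4.3, 51.4]
opening: 0.0002
```

>>> jog_arm(motion=[{"offset": [0,0,-15],"roll": 0,"hand": 0},{"offset": [0,0,-33],"roll": 0,"hand": 0},{"offset": [0,0,-36],"roll": 0,"hand": 0},{"offset": [0,0,-36],"roll": 0,"hand": 0},{"offset": [0,0,-36],"roll": 0,"hand": 0},{"offset": [0,0,-23],"roll": 0,"hand": 0},{"offset": [0,0,-13],"roll": 0,"hand": 0},{"offset": [0,0,-5],"roll": 0,"hand": 0},{"offset": [0,0,0],"roll": 0,"hand": 0},{"offset": [0,0,0],"roll": 0,"hand": 0},{"offset": [0,0,0],"roll": 0,"hand": 0},{"offset": [0,0,0],"roll": 0,"hand": 0}])

```text
clock: 7.67
tool_pos: [0.4716, -0.0046, 0.1079]
orientation: [180.0, -0.1, -12.8]
force: [-18.9, 4.4, 54.3]
opening: 0.0008
```

>>> jog_arm(motion=[{"offset": [0,0,-15],"roll": 0,"hand": 0},{"offset": [0,0,-33],"roll": 0,"hand": 0},{"offset": [0,0,-36],"roll": 0,"hand": 0},{"offset": [0,0,-36],"roll": 0,"hand": 0},{"offset": [0,0,-33],"roll": 0,"hand": 0}])

```text
clock: 8.08
tool_pos: [0.4705, -0.0047, 0.1366]
orientation: [180.0, 0.1, -13.0]
force: [-0.0, -0.0, -0.5]
opening: 0.0004
```

```bash
python3 look.py a4
```

```text
[ 0.46972743 -0.00493073  0.13560722]
```

View pics/a4.png

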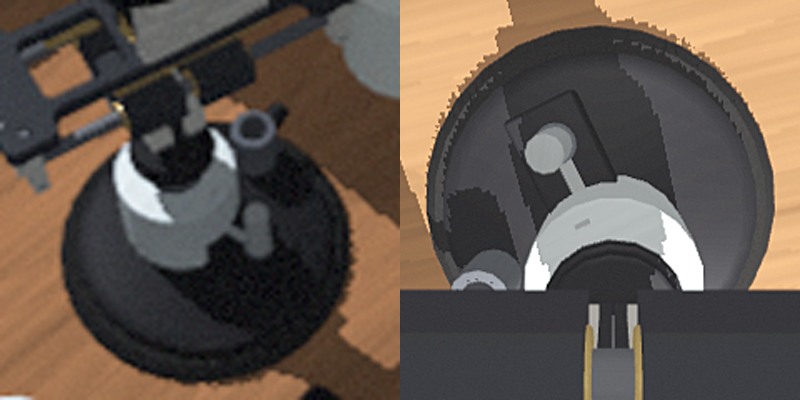

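The pin now looks taller. A lit bar between the pin and barrel, at (230,232) in the left crop, is new. I'll make one more stroke and check numerically whether the pin still moves.

>>> jog_arm(motion=[{"offset": [0,0,10],"roll": 0,"hand": 0},{"offset": [0,0,20],"roll": 0,"hand": 0},{"offset": [0,0,28],"roll": 0,"hand": 0},{"offset": [0,0,32],"roll": 0,"hand": 0},{"offset": [0,0,32],"roll": 0,"hand": 0},{"offset": [0,0,32],"roll": 0,"hand": 0},{"offset": [0,0,15],"roll": 0,"hand": 0},{"offset": [0,0,0],"roll": 0,"hand": 0},{"offset": [0,0,0],"roll": 0,"hand": 0},{"offset": [0,0,0],"roll": 0,"hand": 0},{"offset": [0,0,0],"roll": 0,"hand": 0}])

```text
clock: 9.1
tool_pos: [0.4701, -0.0048, 0.1363]
orientation: [179.9, 0.1, -13.0]
force: [-0.4, -1.0, -0.4]
opening: 0.0005
```

```bash
python3 look.py a5
python3 - <<'E'
import cv2,numpy as np
I=[cv2.imread(f"pics/a{i}.png") for i in (2,3,4,5)]
g=[cv2.cvtColor(i,cv2.COLOR_BGR2GRAY) for i in I]
for a in g: print("scene col258 rows190-262:",a[190:264:4,256:261].mean(1).astype(int))
print("diff a4-a5 pin area", cv2.absdiff(g[2],g[3])[185:265,240:275].mean(), "a3-a4",cv2.absdiff(g[1],g[2])[185:265,240:275].mean())
z=[cv2.resize(i[180:280,200:300],(400,400),interpolation=cv2.INTER_CUBIC) for i in (I[1],I[3])]
cv2.imwrite("pics/cmp.png",np.hstack(z))
E
```

```text
[ 0.47017674 -0.00482292  0.13631646]
scene col258 rows190-262: [29 38 35 42 38 55 90 87 87 91 87 86 81 83 83 84 80 50 20]
scene col258 rows190-262: [31 35 39 51 89 87 85 91 85 87 77 86 81 82 82 86 79 45 19]
scene col258 rows190-262: [29 38 32 59 86 91 88 89 85 81 85 81 84 82 81 83 78 45 21]
scene col258 rows190-262: [31 34 36 60 89 87 89 89 88 84 81 81 81 80 82 84 79 49 22]
diff a4-a5 pin area 2.4985714285714287 a3-a4 4.242857142857143
```

View pics/cmp.png

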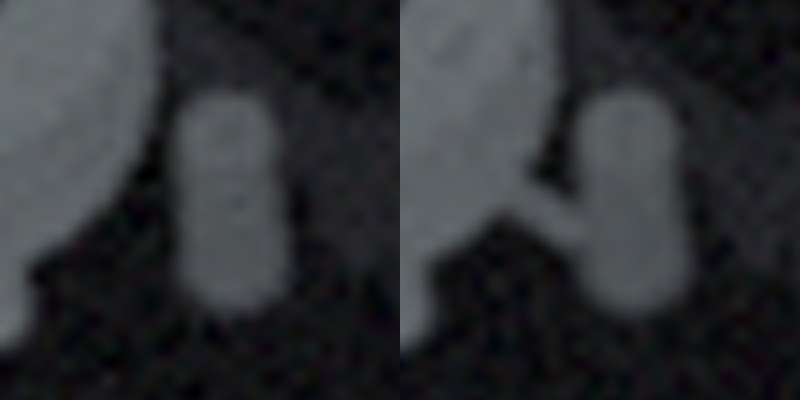

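The visible rod is about 40 mm long, scaled from its 14 mm width. That means 4 mm plus about 36 mm out, so the pin is fully out. The last stroke changed nothing beyond noise, so it has reached its limit. Moving clear.

>>> jog_arm(motion=[{"offset": [0,0,-30],"roll": 0,"hand": 0},{"offset": [0,0,-60],"roll": 0,"hand": 0},{"offset": [0,0,-90],"roll": 0,"hand": 0},{"offset": [0,0,-110],"roll": 0,"hand": 0},{"offset": [0,-35,-120],"roll": 0,"hand": 0},{"offset": [5,-70,-120],"roll": 0,"hand": 0},{"offset": [10,-105,-120],"roll": 0,"hand": 0},{"offset": [15,-140,-120],"roll": 0,"hand": 0},{"offset": [15,-170,-120],"roll": 0,"hand": 0},{"offset": [15,-190,-120],"roll": 0,"hand": 0},{"offset": [15,-190,-120],"roll": 0,"hand": 0},{"offset": [15,-190,-120],"roll": 0,"hand": 0}])

```text
clock: 10.2
tool_pos: [0.5278, 0.1779, 0.2562]
orientation: [179.9, 0.1, -12.9]
force: [-0.8, -0.5, -0.8]
opening: 0.0005
```

Run:
```python
from h import *
import cv2
from plant import cams,ctrl
s=cams.snapshot("scene");I=s["img"][...,::-1].copy();O=pickle.load(open("scene.pkl","rb"))["img"][...,::-1]
t=cams.snapshot("top")["img"][...,::-1]
r=np.s_[120:340,170:350]
f=lambda i:cv2.resize(i[r],(400,489),interpolation=cv2.INTER_CUBIC)
cv2.imwrite("pics/end.png",np.hstack([f(O),f(I)]));o=ctrl.get_obs();print(o["clock"],o["tool_pos"],o["force"],np.abs(o["qvel"]).max())
```

```text
10.3 [0.52767493 0.17668927 0.25687255] [ 0.40183968 -0.88945543  0.66611141] 0.7986357372716518
```

View pics/end.png

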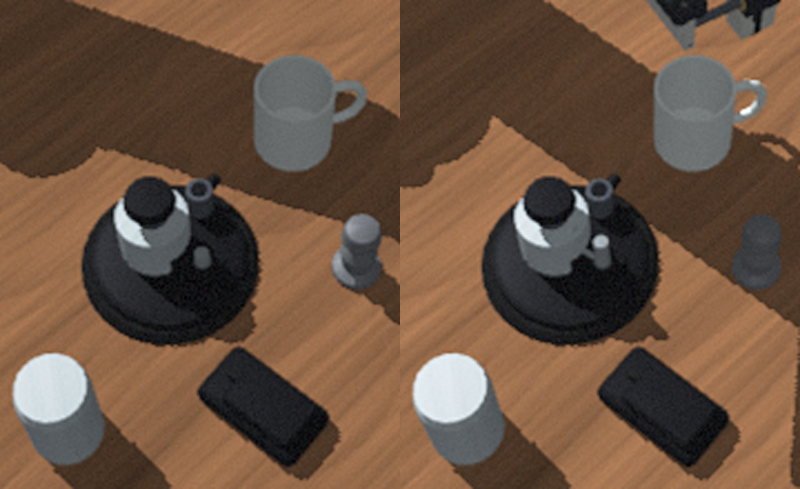

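The end picture shows the knob up at its starting place and the pin out at (600,245). The mug, can, figurine and mouse match the start picture. Handing in.

```bash
python3 -c "
from plant import order
print(order.close_job())"
```

```text
the job is handed in; nothing more can be done
None
```

I pumped the black foot's plunger with six full strokes, using closed fingertips on top of the knob. Then I left the plunger up, moved clear and handed the job in at about 10.3 s.

- **Strokes:** I read the force at the bottom of three strokes, where it rose to 41–54 N as the plunger met its hard stop. The other three used nearly the same commanded depth, but I did not read the force at the bottom.
- **Pin:** The picture puts it about 36 mm out. The last stroke changed nothing beyond image noise, so it had reached its limit. After the third stroke my estimates of the pin top ranged from 78 to 85 mm, so I added three more strokes to be sure.
- **Unexpected:** A small bar appeared between the pin and the barrel by the fifth stroke. I took it for a catch that shows when the pin is fully out, but did not confirm that.
- **End state:** In the last picture the knob is back up, and the mug, can, figurine and mouse are where they started. The force reading is near zero and the arm is clear of everything.

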